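# Sweep used screw caps into the bench pan

### The arm

A 6-joint arm with a two-finger parallel gripper is mounted at the origin on a cart in front of the work surface, level with it; the furniture and walls round the work are solid. World frame = base frame: x ahead of the robot, y to its left, z up, the work surface at z = 0. Lengths are in mm, angles in rad, forces in N, time in s.
With the tool pointing down it reaches from about 275 to 750 mm from the base axis. Payload 10.2 kg.
Tool frame: the origin (TCP) lies at the very end of the fingers, on their centre line; the grasp point (between the pads) lies 19 mm behind it; y points along the fingers, x is the direction in which the jaws open and shut, and the axes are right-handed (so a half turn about y gives the same grasp; the last joint's range is limited). The gripper opens to 85 mm and grips with 20 to 120 N. Pads are 22 mm wide; open, the fingers measure 114 mm over their backs; the gripper's body (76 mm by 85 mm) begins 54 mm behind the grasp point. The pads swing forward as they close: fully open they stand 13 mm farther back than shut.
Start: joints at [1.12, 0.313, 1.498, -0, 1.331, -0.223], TCP at [118.576, 511.44, 231.294] pointing down, gripper open.
Joint ranges: [-2.94, 2.94], [-0.97, 2.17], [0.19, 2.56], [-1.23, 4.37], [0.02, 3.11], [-2.88, 2.88]. Speed limits (rad/s): [2.39, 2.39, 3.01, 3.14, 3.14, 3.14].

### API

Orientations are given as a unit quaternion [w, x, y, z].
In Python, from rig import telemetry, imaging, ctrl gives the robot as it stands.
- The arm moves only by the shell command python3 -m handwheel 'ROWS' [FORCE]. ROWS is JSON, a list of rows, each an object with "delta_pos": the shift along the tool's x, y, z in cm, a list of three; "twist": the turn, a rotation vector about the tool's x, y, z in rad, a list of three; "jaw": the opening, from 0 (shut) to 1 (fully open). A call has exactly 10 rows; each row is the pose to reach, as a shift and turn from the pose commanded when the call began, along the tool's axes at that moment; what a row does not reach only later rows make up. A row lasts 1/12 s, in which the tool goes at most 41.7 mm and 7.16 degrees, less where a joint would pass 70% of its speed; a pose out of reach is approached as far as the arm can. A call with a gripper value outside its range is refused whole. The fingers move at their own pace and stop on an object; FORCE is the grip in N (left out, the last holds). Time passes only in rows, so rows that repeat a pose let the fingers close, or fill a call up. It gives the time, the measured TCP pose, the force and the opening at its end, in the units of the state.
- telemetry.sense(): the state, without advancing time (a new reading comes with each control period).
- imaging.capture(name): name is "scene" or "side" or "wrist"; returns a dict with "frame" (420x560x3 uint8, red, green, blue), "z_map" (420x560 float32, mm along the optical axis (not along the pixel's ray), 0 where there is no reading), "fx", "fy", "cx", "cy" (pixels), "rvec" (rotation vector, rad) and "tvec" (3), from world to camera coordinates, as OpenCV has them. Camera axes: x right, y down, z forward; pixel columns grow to the right and rows downward; lengths in mm; the calibration is good to about 2 mm. A picture is of the moment at which its call begins.
- ctrl.finish_job(): hands the job in, once; it reports no verdict.
The state is a dict: "time_s": time; "joints": joint angles; "dq": joint speeds; "tau": joint torques, N m; "eef_pos": TCP position; "ee_rot": TCP orientation; "force": force on the tool from outside, world axes, zero at the start; "wrist_torque": the same for the moment, N m; "grip_width": opening from 0.0 (shut) to 1.0 (fully open).
Only numpy, scipy, OpenCV 4.12 (cv2) and the standard library are available. Lean on these libraries where they do the work, as an engineer would, in place of code of your own. Each camera call takes 0.05 s, during which the arm holds its last target.

### The job

Sweep the three used orange screw caps along the worktop with the outside of the fingertips into the open-fronted metal pan, until each lies flat and wholly inside the pan, past its front edge. Only push them, gently: do not pinch, lift or press hard on them. Leave the bottles, the petri dish and the marker standing or lying where they are.

Things in the scene. Friction and masses are not known exactly. Their poses are not given: they have to be found in the camera images.
- pan: Low metal sweep pan, screwed down. Origin: under the tray's centre, on the worktop. Open front faces its -x. Inside: y -85 to +85, x -60 (front) to +60 mm (back wall); floor 2 mm thick, walls 3 mm thick, 29 mm high. A ramp lip across the front rises from the worktop at x = -65 to the floor at x = -45 mm, so caps glide in; fingertips 5 mm over the worktop clear it. Screwed flange behind, to x = +82.
- cap_0: Used orange plastic screw cap with a ribbed rim, 30 mm in diameter and 14 mm high, about 15 g, loose, lying flat on the worktop with its closed top up. Origin: centre of its underside; z up. The three caps are alike; at least 80 mm apart at the start. It slides when pushed from the side at any height from 3 to 12 mm.
- cap_1: Used orange plastic screw cap with a ribbed rim, 30 mm in diameter and 14 mm high, about 15 g, loose, lying flat on the worktop with its closed top up. Origin: centre of its underside; z up. The three caps are alike; at least 80 mm apart at the start. It slides when pushed from the side at any height from 3 to 12 mm.
- cap_2: Used orange plastic screw cap with a ribbed rim, 30 mm in diameter and 14 mm high, about 15 g, loose, lying flat on the worktop with its closed top up. Origin: centre of its underside; z up. The three caps are alike; at least 80 mm apart at the start. It slides when pushed from the side at any height from 3 to 12 mm.
- amber_vial: Small amber glass vial with aluminium cap, 25 mm diameter, 50 mm high. Origin: centre of its underside, z up. Loose bystander standing behind the caps: not to be moved or tipped.
- dropper_red: White dropper bottle with red cap, 27 mm diameter, 63 mm high. Origin: centre of its underside, z up. Loose bystander standing behind the caps: not to be moved or tipped.
- dropper_green: White dropper bottle with white cap and green band, 27 mm diameter, 63 mm high. Origin: centre of its underside, z up. Loose bystander standing behind the caps: not to be moved or tipped.
- petri: Closed petri dish, 62 mm diameter, 16 mm high, on the robot's right of the caps. Origin: centre of its underside. Loose bystander, not to be moved. Behind it a fixed grey centrifuge, 200 mm high, fills the worktop from x = 0.54 m back, between y = -0.07 and -0.43 m: keep the gripper and arm clear of it, also between sweeps.
- marker: White felt marker with red cap, 127 mm long (along its y), 12 mm thick, lying flat on the robot's right beside the petri dish, its length left to right. Origin: on its underside, within its length (the barrel reaches -63 to +64 mm along y). Loose bystander, not to be moved.

How it is judged:
By the outcome, as a careful person would: the job done as asked, in the order asked, and still so for the second after the job is handed in, with the robot touching nothing.
It also fails if it takes over 67 s, if anything falls off the work surface, if the arm or the gripper's body presses on something with over 40 N, if the wrist force passes 120 N, or if a joint passes its speed limit or range.

## Working session

There is one attempt and no reset: what is moved stays moved. The work goes in short steps, Python scripts to look and compute and a shell command to move; the robot and the scene stay as the last step left them, time stands still between calls to the robot, and variables do not carry over. Pictures are saved under pics/ and viewed, and the job is handed in when it is done.

```bash
mkdir -p pics; ls; cat > h.py <<'E'
import numpy as np, cv2
from rig import telemetry, imaging, ctrl
def cap(n,fn=None):
    d=imaging.capture(n)
    if fn: cv2.imwrite('pics/'+fn,cv2.cvtColor(d['frame'],cv2.COLOR_RGB2BGR))
    return d
def world(d):
    z=d['z_map']; v,u=np.indices(z.shape)
    P=np.stack([(u-d['cx'])/d['fx']*z,(v-d['cy'])/d['fy']*z,z],-1)
    R=cv2.Rodrigues(np.array(d['rvec'],float))[0]; t=np.array(d['tvec'],float).ravel()
    return (P-t)@R
E
python3 - <<'E'
from h import *
for n in ['scene','side']:
    d=cap(n,n+'0.png'); np.savez('/tmp/'+n+'0.npz',**d)
print(telemetry.sense())
E
```

```text
pics
{'time_s': 0.1, 'joints': array([ 1.11958837e+00,  3.13378332e-01,  1.49833114e+00,  5.08096877e-07,
        1.33100116e+00, -2.23381170e-01]), 'dq': array([ 0.00111354, -0.00348536, -0.0025938 , -0.00032741, -0.002034  ,
       -0.0003734 ]), 'tau': array([ 3.64674037e-03, -4.12898970e+01, -2.60142857e+01, -1.55062276e-04,
        2.95730330e-03, -2.60566088e-05]), 'eef_pos': array([118.48110117, 511.2309763 , 230.81162712]), 'ee_rot': array([-0.55342188,  0.55376407,  0.43956943, -0.44028206]), 'force': array([0.27519983, 1.34544046, 0.82514205]), 'wrist_torque': array([ 0.05436085,  0.02175348, -0.04610065]), 'grip_width': 1.0016640552079676}
```

View pics/scene0.png

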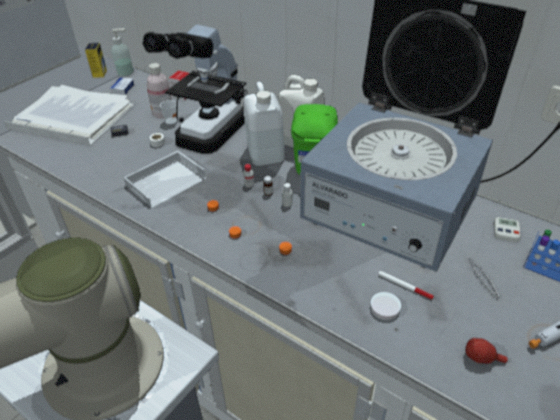

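View pics/side0.png

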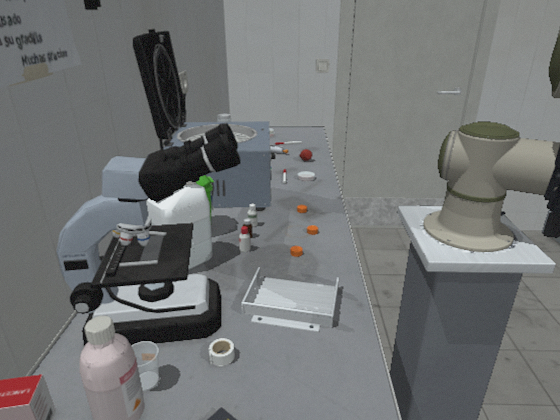

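The scene image shows the pan at about px (165,180) and the caps at (213,206), (235,232) and (286,249). The small bottles are behind the caps at (249,178), (268,186) and (287,195). The petri dish is at (386,306) and the marker at (405,285). Next I'll measure them.

```bash
python3 - <<'E'
from h import *
for n in ['scene','side']:
    d=dict(np.load('/tmp/'+n+'0.npz')); W=world(d); hsv=cv2.cvtColor(d['frame'],cv2.COLOR_RGB2HSV)
    m=((hsv[...,0]<16)&(hsv[...,0]>3)&(hsv[...,1]>170)&(hsv[...,2]>120)).astype(np.uint8)
    k,l,s,c=cv2.connectedComponentsWithStats(m)
    for i in range(1,k):
        if s[i,4]<15: continue
        P=W[(l==i)&(d['z_map']>0)]; T=P[P[:,2]>9]
        print(n,c[i].round(),s[i,4],np.median(P,0).round(1),P.min(0).round(),P.max(0).round(),'top',T.mean(0).round(1) if len(T) else 0)
    # pan wall tops & height map
    x,y,z=W[...,0],W[...,1],W[...,2]
    sc=0.5; X0,Y0=200,-350 
    im=np.zeros((600,500,3),np.uint8)
    ok=(d['z_map']>0)&(x>200)&(x<700)&(y>-300)&(y<500)
    # top-down splat 1.5mm/px ; rows x descending, cols y descending
    im=np.zeros((400,534,3),np.uint8)
    o=np.argsort(z[ok]); r=((700-x[ok])/1.25).astype(int)[o]; q=((500-y[ok])/1.5).astype(int)[o]
    im[np.clip(r,0,399),np.clip(q,0,533)]=d['frame'][ok][o][:,::-1]
    cv2.imwrite('pics/top_%s.png'%n,im)
    mm=ok&(z>25)&(z<36)&(y>120)&(x<620)
    print(n,'wall',mm.sum(), cv2.minAreaRect(W[mm][:,:2].astype(np.float32)))
    for nm,b in {'scene':{'red':(249,178),'amb':(268,186),'grn':(287,195),'petri':(386,306),'mk1':(381,274),'mk2':(431,297),'tl':(178,154),'bl':(126,181),'tr':(204,178),'br':(152,205)}}.get(n,{}).items(): print(nm,W[b[1],b[0]].round())
E
```

```text
scene [212. 205.] 68 [461.  128.1  12.9] [448. 117.   8.] [473. 143.  17.] top [461.  128.9  13.6]
scene [235. 231.] 75 [416.4  19.1  13.2] [405.   6.   6.] [431.  32.  18.] top [418.   19.1  13.5]
scene [285. 247.] 82 [ 444.  -110.9   13.7] [ 432. -125.    6.] [456. -97.  18.] top [ 443.7 -111.3   13.9]
scene [535. 343.] 18 [ 502.7 -657.1   19.8] [ 498. -662.   12.] [ 516. -650.   23.] top [ 504.6 -656.8   19.6]
scene wall 273 ((498.76898193359375, 302.7027587890625), (326.6515808105469, 235.86856079101562), 78.82242584228516)
red [582. 105.  31.]
amb [586.  45.  29.]
grn [-238. -611.  875.]
petri [ 423. -382.   16.]
mk1 [ 499. -331.   10.]
mk2 [ 504. -447.    9.]
tl [568. 355.  16.]
bl [-238. -611.  875.]
tr [541. 232.   1.]
br [378. 263.   3.]
side [302. 209.] 53 [446.6 -97.8  11.3] [ 433. -114.    2.] [457. -90.  18.] top [ 446.3 -100.8   13.3]
side [312. 230.] 69 [420.7  32.6  12.3] [410.  17.   2.] [431.  41.  16.] top [420.4  29.   13.6]
side [296. 251.] 93 [463.8 142.1  13. ] [452. 124.   2.] [476. 149.  17.] top [463.3 138.6  13.3]
side wall 536 ((495.18109130859375, 280.09747314453125), (301.7708740234375, 240.44496154785156), 84.7723388671875)
```

```bash
python3 - <<'E'
from h import *
d=dict(np.load('/tmp/scene0.npz')); f=d['frame'][:,:,::-1]
cv2.imwrite('pics/z1.png',cv2.resize(f[140:270,110:310],None,fx=4,fy=4,interpolation=cv2.INTER_CUBIC))
E
```

```text
(no output)
```

View pics/top_side.png

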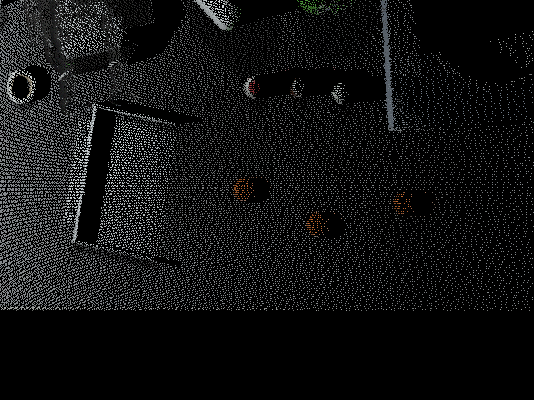

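View pics/z1.png

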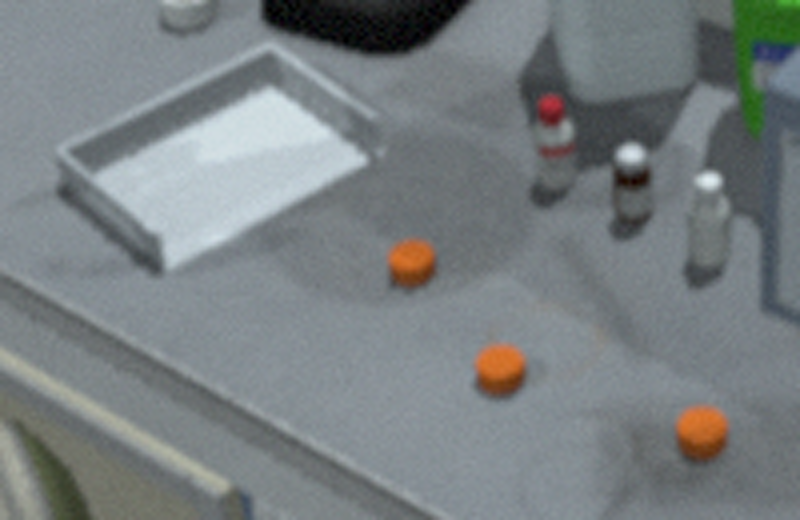

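View pics/top_scene.png

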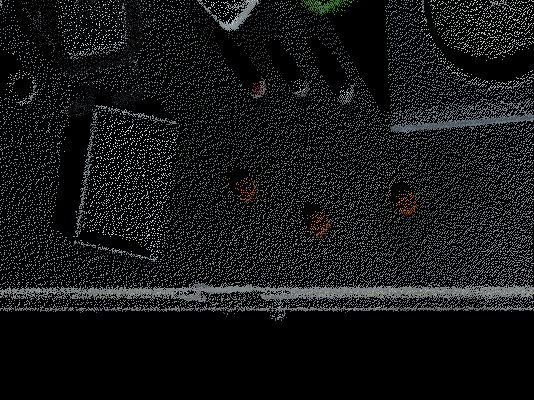

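```bash
cat >> h.py <<'E'
from scipy.optimize import least_squares
from scipy.spatial.transform import Rotation as Ro
def capmasks(d,amin=15):
    hsv=cv2.cvtColor(d['frame'],cv2.COLOR_RGB2HSV)
    m=((hsv[...,0]<18)&(hsv[...,0]>3)&(hsv[...,1]>140)&(hsv[...,2]>80)).astype(np.uint8)
    k,l,s,c=cv2.connectedComponentsWithStats(m); W=world(d); out=[]
    for i in range(1,k):
        if s[i,4]<amin: continue
        P=W[(l==i)&(d['z_map']>0)]
        if len(P): out.append((c[i],s[i,4],np.median(P,0)))
    return out
def fitcap(obs,z0=0,r=15,h=14):
    # obs: list of (d,centroid)
    a=np.linspace(0,2*np.pi,40)
    ring=np.concatenate([np.c_[r*np.cos(a),r*np.sin(a),a*0+z0],np.c_[r*np.cos(a),r*np.sin(a),a*0+z0+h]])
    def f(p):
        e=[]
        for d,c in obs:
            K=np.array([[d['fx'],0,d['cx']],[0,d['fy'],d['cy']],[0,0,1.]],float)
            q=cv2.projectPoints((ring+[p[0],p[1],0]).astype(float),np.array(d['rvec'],float),np.array(d['tvec'],float),K,None)[0][:,0]
            M=cv2.moments(cv2.convexHull(q.astype(np.float32)))
            e+=[M['m10']/M['m00']-c[0],M['m01']/M['m00']-c[1]]
        return np.array(e)
    return f
def find(ds,z0=0,box=(350,600,-200,400)):
    # ds list of captures
    res=[]
    for d in ds:
        L=[]
        for c,s,p in capmasks(d):
            if not(box[0]<p[0]<box[1] and box[2]<p[1]<box[3]): continue
            r=least_squares(fitcap([(d,c)],z0),p[:2],diff_step=1e-3); L.append((r.x,c,s))
        res.append(L)
    return res
E
python3 - <<'E'
from h import *
D=[dict(np.load('/tmp/%s0.npz'%n)) for n in ['scene','side']]
for L in find(D):
    for x,c,s in L: print(x.round(1),c.round(1),s)
W=np.concatenate([world(d)[d['z_map']>0] for d in D])
C=np.array([472.5,311]); 
W2=W[(W[:,2]>22)&(W[:,2]<36)]
def loc(p,W): 
    c,s=np.cos(p[2]),np.sin(p[2]); e=W[:,:2]-p[:2]
    return np.c_[e[:,0]*c+e[:,1]*s,-e[:,0]*s+e[:,1]*c]
p0=[472.5,311,np.radians(80.2)]; q=loc(p0,W2)
sel=W2[(abs(q[:,0])<75)&(abs(q[:,1])<100)&((q[:,0]>52)|(abs(q[:,1])>77))]
def f(p):
    q=loc(p,sel); return np.minimum(abs(q[:,0]-61.5)+0*q[:,0],abs(abs(q[:,1])-86.5))
r=least_squares(f,p0,loss='soft_l1',f_scale=2); print(len(sel),r.x[:2],np.degrees(r.x[2]),np.median(f(r.x)))
q=loc(r.x,sel); w=sel[abs(q[:,1])>80]; print('front end of walls',np.percentile(q[:,0],[1,3]))
for nm,b in {'red':(590,120),'amb':(587,52),'grn':(582,-15)}.items():
    m=W[(np.hypot(*(W[:,:2]-b).T)<22)&(W[:,2]>15)]; print(nm,m[:,:2].min(0).round(),m[:,:2].max(0).round(),m[:,2].max().round())
s=telemetry.sense(); R=Ro.from_quat(s['ee_rot'],scalar_first=True).as_matrix(); print(R.round(3))
E
```

```text
[463.3 130.8] [212.6 205.4] 91
[420.1  21.3] [234.8 231.9] 103
[ 446.6 -109.4] [285.1 247.7] 118
[ 445.7 -107.6] [301.7 208.4] 68
[420.2  23.9] [312.  229.6] 81
[463.6 133.4] [296.1 250.8] 104
792 [471.34936107 312.22080351] 79.41239594364123 1.186823550412015
front end of walls [-58.7614345 -52.5347357]
red [577. 101.] [605. 134.] 65.0
amb [579.  36.] [602.  64.] 53.0
grn [570. -31.] [599.   2.] 65.0
[[ 0.226 -0.    -0.974]
 [ 0.974 -0.001  0.226]
 [-0.001 -1.     0.   ]]
```

```bash
python3 -m handwheel '[{"delta_pos":[-1,0,-1.2],"twist":[0,0.05,0],"jaw":0.165},{"delta_pos":[-3,0,-3.7],"twist":[0,0.14,0],"jaw":0.165},{"delta_pos":[-5.5,0,-6.8],"twist":[0,0.24,0],"jaw":0.165},{"delta_pos":[-8,0,-9.8],"twist":[0,0.34,0],"jaw":0.165},{"delta_pos":[-10.5,0,-12.9],"twist":[0,0.44,0],"jaw":0.165},{"delta_pos":[-13,0,-16],"twist":[0,0.54,0],"jaw":0.165},{"delta_pos":[-15.5,0,-19],"twist":[0,0.64,0],"jaw":0.165},{"delta_pos":[-18,0,-22],"twist":[0,0.74,0],"jaw":0.165},{"delta_pos":[-20.5,0,-25.2],"twist":[0,0.84,0],"jaw":0.165},{"delta_pos":[-22,0,-27],"twist":[0,0.92,0],"jaw":0.165}]' 20
cat > w.py <<'E'
import sys
from h import *
# target x y z yaw(of tool z) -> tool delta cm, twist
s=telemetry.sense(); R=Ro.from_quat(s['ee_rot'],scalar_first=True); p=s['eef_pos']
t=np.array(list(map(float,sys.argv[1:4]))); a=np.radians(float(sys.argv[4]) if len(sys.argv)>4 else 80)
z=np.array([np.cos(a),np.sin(a),0]); y=np.array([0,0,-1.]); x=np.cross(y,z)
T=Ro.from_matrix(np.c_[x,y,z])
print('pos',p.round(1),'yaw',np.degrees(np.arctan2(*R.as_matrix()[[1,0],2])).round(1),'t',s['time_s'],'q',s['joints'].round(2),'F',s['force'].round(1),'g',s['grip_width'])
print('delta cm',(R.inv().apply(t-p)/10).round(2),'twist',(R.inv()*T).as_rotvec().round(3))
E
python3 w.py 454 78 60
```

```text
time_s: 0.93
eef_pos: [333.5, 233.5, 231.2]
ee_rot: [-0.692, 0.692, 0.146, -0.146]
force: [-0.4, 0.1, 0.0]
grip_width: 0.168
pos [333.5 233.5 231.2] yaw 113.8 t 0.9333 q [ 0.32  0.05  1.82 -0.    1.27 -0.09] F [-0.4  0.1  0. ] g 0.1678451497575776
delta cm [  4.74  17.13 -19.09] twist [0.001 0.591 0.   ]
```

```bash
python3 -m handwheel '[{"delta_pos":[0.6,1,-2.4],"twist":[0,0.08,0],"jaw":0.165},{"delta_pos":[1.3,3,-5],"twist":[0,0.17,0],"jaw":0.165},{"delta_pos":[2,5,-7.6],"twist":[0,0.26,0],"jaw":0.165},{"delta_pos":[2.6,7.2,-10.4],"twist":[0,0.35,0],"jaw":0.165},{"delta_pos":[3.3,9.5,-13.2],"twist":[0,0.44,0],"jaw":0.165},{"delta_pos":[3.9,12,-15.8],"twist":[0,0.52,0],"jaw":0.165},{"delta_pos":[4.4,14.3,-17.8],"twist":[0,0.58,0],"jaw":0.165},{"delta_pos":[4.7,16.2,-19],"twist":[0,0.59,0],"jaw":0.165},{"delta_pos":[4.7,17,-19],"twist":[0,0.59,0],"jaw":0.165},{"delta_pos":[4.7,17,-19],"twist":[0,0.59,0],"jaw":0.165}]'
python3 w.py 451 76 5
python3 - <<'E'
from h import *
for n in ['scene','wrist','side']: cap(n,n+'1.png')
E
```

```text
time_s: 1.77
eef_pos: [451.6, 82.1, 59.7]
ee_rot: [0.705, -0.705, 0.061, -0.058]
force: [-1.1, -0.1, -0.7]
grip_width: 0.169
pos [451.6  82.1  59.7] yaw 80.4 t 1.7667 q [-0.08  0.4   1.89  0.    0.86  0.09] F [-1.1 -0.1 -0.7] g 0.1691426824497555
delta cm [ 0.06  5.47 -0.61] twist [ 0.     0.007 -0.004]
```

View pics/side1.png

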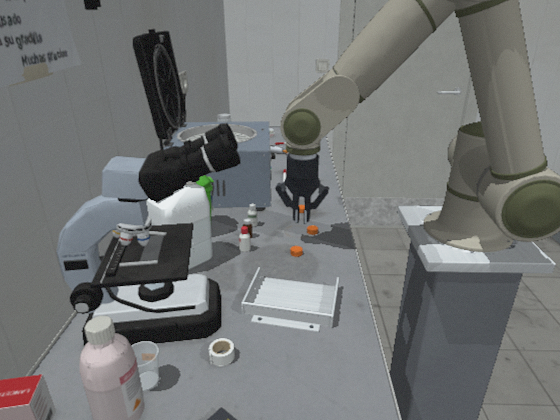

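View pics/wrist1.png

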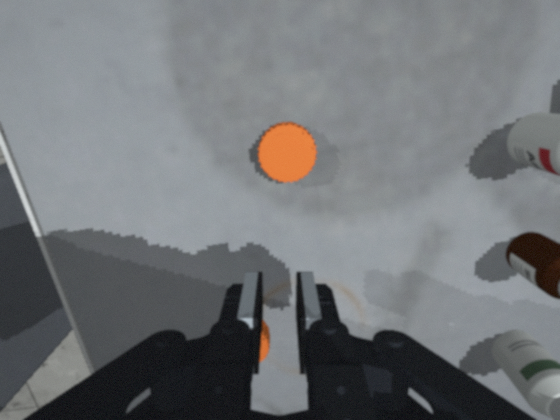

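```bash
python3 -m handwheel '[{"delta_pos":[0.1,0.6,0],"twist":[0,0,0],"jaw":0.165},{"delta_pos":[0.2,1.6,0],"twist":[0,0,0],"jaw":0.165},{"delta_pos":[0.3,2.6,0],"twist":[0,0,0],"jaw":0.165},{"delta_pos":[0.3,3.5,0],"twist":[0,0,0],"jaw":0.165},{"delta_pos":[0.3,4.2,0],"twist":[0,0,0],"jaw":0.165},{"delta_pos":[0.3,4.7,0],"twist":[0,0,0],"jaw":0.165},{"delta_pos":[0.3,5.1,0],"twist":[0,0,0],"jaw":0.165},{"delta_pos":[0.3,5.3,0],"twist":[0,0,0],"jaw":0.165},{"delta_pos":[0.3,5.3,0],"twist":[0,0,0],"jaw":0.165},{"delta_pos":[0.3,5.3,0],"twist":[0,0,0],"jaw":0.165}]'
# target: cap0 end at pan (0,-45)-> TCP ~26mm behind
python3 - <<'E'
import numpy as np
a=np.radians(79.6);c,s=np.cos(a),np.sin(a);P=np.array([471.3,312.2])
for px,py in [(5,-45),(5,45),(0,0)]:
    w=P+px*np.array([c,s])+py*np.array([-s,c]); print(w.round(1),'tcp',(w-26*np.array([c,s])).round(1))
E
python3 w.py 511.8 283.4 5
```

```text
time_s: 2.75
eef_pos: [455.8, 81.7, 8.4]
ee_rot: [-0.705, 0.705, -0.059, 0.059]
force: [0.1, 0.3, -1.0]
grip_width: 0.16
[516.5 309. ] tcp [511.8 283.4]
[427.9 325.2] tcp [423.2 299.7]
[471.3 312.2] tcp [466.6 286.6]
pos [455.8  81.7   8.4] yaw 80.4 t 2.75 q [-0.08  0.5   1.91 -0.    0.73  0.09] F [ 0.1  0.3 -1. ] g 0.1597909968694156
delta cm [ 2.17  0.34 20.82] twist [-0.     0.008  0.   ]
```

```bash
python3 -m handwheel '[{"delta_pos":[0,0.1,0.5],"twist":[0,0,0],"jaw":0.165},{"delta_pos":[0,0.2,1.2],"twist":[0,0,0],"jaw":0.165},{"delta_pos":[0,0.2,1.9],"twist":[0,0,0],"jaw":0.165},{"delta_pos":[0,0.2,2.4],"twist":[0,0,0],"jaw":0.165},{"delta_pos":[0,0.2,2.9],"twist":[0,0,0],"jaw":0.165},{"delta_pos":[0,0.2,3.5],"twist":[0,0,0],"jaw":0.165},{"delta_pos":[0,0.2,4.2],"twist":[0,0,0],"jaw":0.165},{"delta_pos":[0.1,0.2,4.9],"twist":[0,0,0],"jaw":0.165},{"delta_pos":[0.1,0.2,5.6],"twist":[0,0,0],"jaw":0.165},{"delta_pos":[0.2,0.2,6.2],"twist":[0,0,0],"jaw":0.165}]'
python3 w.py 511.8 283.4 6
python3 - <<'E'
from h import *
cap('wrist','wrist2.png')
E
```

```text
time_s: 3.58
eef_pos: [468.1, 143.3, 6.3]
ee_rot: [0.705, -0.705, 0.059, -0.059]
force: [0.1, -0.1, 0.6]
grip_width: 0.164
pos [468.1 143.3   6.3] yaw 80.5 t 3.5833 q [0.06 0.55 1.83 0.   0.76 0.22] F [ 0.1 -0.1  0.6] g 0.1642639709185185
delta cm [ 1.99  0.03 14.54] twist [-0.     0.008 -0.   ]
```

View pics/wrist2.png

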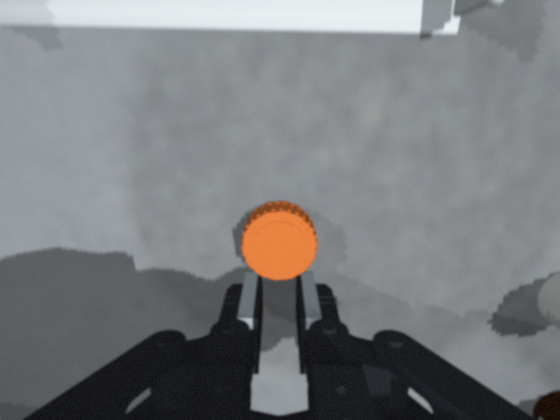

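The cap at (280,243) is sitting against both fingertips, and the pan front is straight ahead. I'll keep pushing.

```bash
python3 -m handwheel '[{"delta_pos":[0.1,0,0.7],"twist":[0,0,0],"jaw":0.165},{"delta_pos":[0.2,0,1.5],"twist":[0,0,0],"jaw":0.165},{"delta_pos":[0.4,0,2.3],"twist":[0,0,0],"jaw":0.165},{"delta_pos":[0.5,0,3.1],"twist":[0,0,0],"jaw":0.165},{"delta_pos":[0.6,0,3.9],"twist":[0,0,0],"jaw":0.165},{"delta_pos":[0.8,0,4.7],"twist":[0,0,0],"jaw":0.165},{"delta_pos":[0.9,0,5.5],"twist":[0,0,0],"jaw":0.165},{"delta_pos":[1.0,0,6.3],"twist":[0,0,0],"jaw":0.165},{"delta_pos":[1.2,0,7.1],"twist":[0,0,0],"jaw":0.165},{"delta_pos":[1.3,0,7.9],"twist":[0,0,0],"jaw":0.165}]'
python3 w.py 511.8 283.4 6
python3 - <<'E'
from h import *
cap('wrist','wrist3.png')
E
```

```text
time_s: 4.47
eef_pos: [494.3, 219.0, 6.3]
ee_rot: [0.705, -0.705, 0.059, -0.059]
force: [0.4, -0.5, 0.7]
grip_width: 0.164
pos [494.3 219.    6.3] yaw 80.4 t 4.4667 q [ 0.2   0.63  1.67 -0.    0.84  0.37] F [ 0.4 -0.5  0.7] g 0.16398915360795766
delta cm [0.65 0.03 6.64] twist [-0.     0.007  0.   ]
```

View pics/wrist3.png

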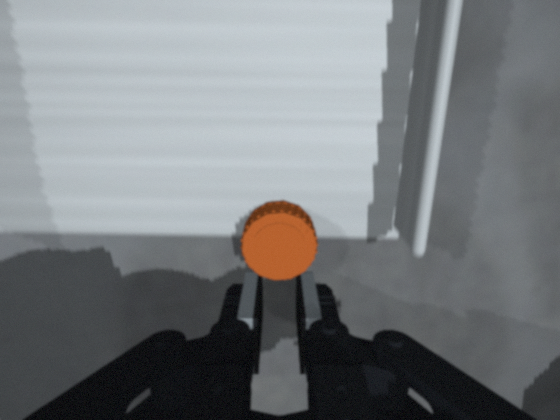

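Cap 0 is at the ramp lip, at (280,243), still centred and clear of the right wall at about px 420. I'll push it in.

```bash
python3 -m handwheel '[{"delta_pos":[0.1,0,0.7],"twist":[0,0,0],"jaw":0.165},{"delta_pos":[0.2,0,1.4],"twist":[0,0,0],"jaw":0.165},{"delta_pos":[0.3,0,2.2],"twist":[0,0,0],"jaw":0.165},{"delta_pos":[0.3,0,3.0],"twist":[0,0,0],"jaw":0.165},{"delta_pos":[0.4,0,3.8],"twist":[0,0,0],"jaw":0.165},{"delta_pos":[0.4,0,4.6],"twist":[0,0,0],"jaw":0.165},{"delta_pos":[0.5,0,5.3],"twist":[0,0,0],"jaw":0.165},{"delta_pos":[0.5,0,5.9],"twist":[0,0,0],"jaw":0.165},{"delta_pos":[0.5,0,6.3],"twist":[0,0,0],"jaw":0.165},{"delta_pos":[0.5,0,6.5],"twist":[0,0,0],"jaw":0.165}]'
python3 w.py 411 -35 60
python3 - <<'E'
from h import *
cap('wrist','wrist4.png')
E
```

```text
time_s: 5.35
eef_pos: [509.7, 282.1, 6.2]
ee_rot: [0.705, -0.705, 0.059, -0.059]
force: [-0.1, -0.5, 0.8]
grip_width: 0.163
pos [509.7 282.1   6.2] yaw 80.5 t 5.35 q [0.3  0.7  1.54 0.   0.91 0.47] F [-0.1 -0.5  0.8] g 0.1626685269014871
delta cm [ -4.48  -5.38 -32.91] twist [-0.     0.008  0.   ]
```

View pics/wrist4.png

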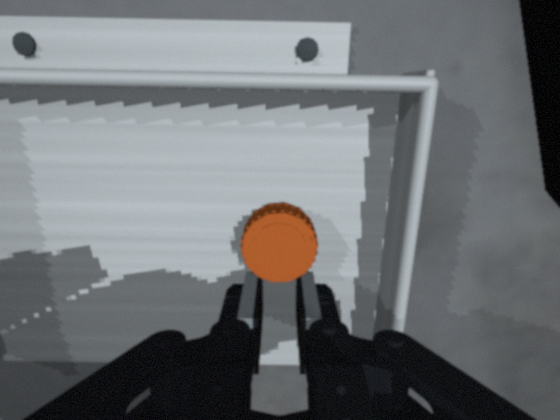

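Cap 0 is well inside the pan at (280,243). Backing off, lifting, and moving behind cap 1.

```bash
python3 -m handwheel '[{"delta_pos":[0,0,-0.8],"twist":[0,0,0],"jaw":0.165},{"delta_pos":[0,-0.5,-2],"twist":[0,0,0],"jaw":0.165},{"delta_pos":[-0.2,-2.5,-3.5],"twist":[0,0,0],"jaw":0.165},{"delta_pos":[-0.6,-4.5,-6],"twist":[0,0,0],"jaw":0.165},{"delta_pos":[-1.1,-5.8,-9],"twist":[0,0,0],"jaw":0.165},{"delta_pos":[-1.7,-6,-12.5],"twist":[0,0,0],"jaw":0.165},{"delta_pos":[-2.3,-6,-16],"twist":[0,0,0],"jaw":0.165},{"delta_pos":[-2.9,-6,-19.5],"twist":[0,0,0],"jaw":0.165},{"delta_pos":[-3.4,-6,-23],"twist":[0,0,0],"jaw":0.165},{"delta_pos":[-3.8,-6,-26],"twist":[0,0,0],"jaw":0.165}]'
python3 w.py 411 -35 60
```

```text
time_s: 6.23
eef_pos: [427.3, 29.0, 66.7]
ee_rot: [-0.705, 0.705, -0.059, 0.059]
force: [0.5, -0.2, -0.1]
grip_width: 0.162
pos [427.3  29.   66.7] yaw 80.4 t 6.2333 q [-0.21  0.33  1.97 -0.    0.84 -0.04] F [ 0.5 -0.2 -0.1] g 0.16232764564017418
delta cm [-0.54  0.67 -6.58] twist [0.    0.006 0.   ]
```

```bash
python3 -m handwheel '[{"delta_pos":[-0.2,0,-1.6],"twist":[0,0,0],"jaw":0.165},{"delta_pos":[-0.4,0,-3.4],"twist":[0,0,0],"jaw":0.165},{"delta_pos":[-0.6,0,-5.2],"twist":[0,0,0],"jaw":0.165},{"delta_pos":[-0.6,0,-6.3],"twist":[0,0,0],"jaw":0.165},{"delta_pos":[-0.6,0.5,-6.7],"twist":[0,0,0],"jaw":0.165},{"delta_pos":[-0.6,1,-6.8],"twist":[0,0,0],"jaw":0.165},{"delta_pos":[-0.6,1,-6.8],"twist":[0,0,0],"jaw":0.165},{"delta_pos":[-0.6,1,-6.8],"twist":[0,0,0],"jaw":0.165},{"delta_pos":[-0.6,1,-6.8],"twist":[0,0,0],"jaw":0.165},{"delta_pos":[-0.6,1,-6.8],"twist":[0,0,0],"jaw":0.165}]'
python3 w.py 411 -35 6
python3 - <<'E'
from h import *
cap('wrist','wrist5.png')
D=[cap('scene','scene5.png'),cap('side','side5.png')]
for L in find(D):
    for x,c,s in L: print(x.round(1),c.round(1),s)
E
```

```text
time_s: 7.07
eef_pos: [411.8, -34.2, 56.3]
ee_rot: [-0.705, 0.705, -0.059, 0.059]
force: [0.3, -0.3, 0.3]
grip_width: 0.165
pos [411.8 -34.2  56.3] yaw 80.5 t 7.0667 q [-0.37  0.32  2.02  0.    0.8  -0.2 ] F [ 0.3 -0.3  0.3] g 0.16510985349404111
delta cm [-0.07  5.03 -0.09] twist [0.    0.008 0.   ]
[514.3 306.5] [177.2 171.7] 61
[420.2  21.4] [234.8 231.9] 105
[ 447.  -109.1] [285.1 247.6] 120
[ 445.7 -107.7] [301.7 208.4] 68
[419.9  24.1] [312.1 229.7] 79
[513.5 304.4] [272.2 294.1] 150
```

View pics/wrist5.png

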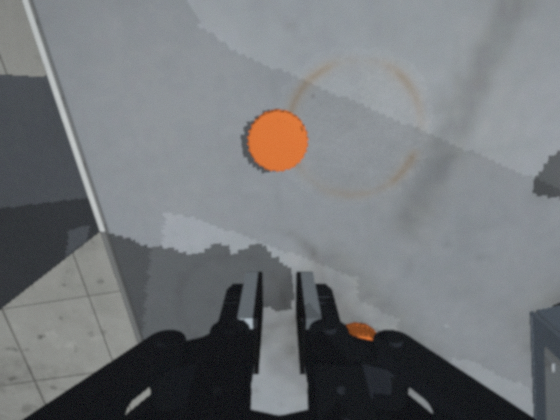

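Cap 1 is straight ahead at (277,140). Descending behind it.

```bash
python3 -m handwheel '[{"delta_pos":[-0.1,0.6,0],"twist":[0,0,0],"jaw":0.165},{"delta_pos":[-0.1,1.6,0],"twist":[0,0,0],"jaw":0.165},{"delta_pos":[-0.1,2.6,0],"twist":[0,0,0],"jaw":0.165},{"delta_pos":[-0.1,3.5,0],"twist":[0,0,0],"jaw":0.165},{"delta_pos":[-0.1,4.2,0],"twist":[0,0,0],"jaw":0.165},{"delta_pos":[-0.1,4.7,0.1],"twist":[0,0,0],"jaw":0.165},{"delta_pos":[-0.1,5,0.4],"twist":[0,0,0],"jaw":0.165},{"delta_pos":[-0.1,5,1],"twist":[0,0,0],"jaw":0.165},{"delta_pos":[-0.1,5,1.6],"twist":[0,0,0],"jaw":0.165},{"delta_pos":[-0.1,5,2.2],"twist":[0,0,0],"jaw":0.165}]'
python3 w.py 423.2 299.7 6
```

```text
time_s: 8.05
eef_pos: [414.7, -12.1, 6.6]
ee_rot: [-0.705, 0.705, -0.059, 0.059]
force: [1.1, 0.4, 0.1]
grip_width: 0.166
pos [414.7 -12.1   6.6] yaw 80.4 t 8.05 q [-0.31  0.43  2.05  0.    0.66 -0.15] F [1.1 0.4 0.1] g 0.1657722736262478
delta cm [-4.34  0.05 30.88] twist [0.    0.008 0.001]
```

```bash
python3 -m handwheel '[{"delta_pos":[0,0,0.5],"twist":[0,0,0],"jaw":0.165},{"delta_pos":[0,0,1.1],"twist":[0,0,0],"jaw":0.165},{"delta_pos":[0,0,1.8],"twist":[0,0,0],"jaw":0.165},{"delta_pos":[-0.1,0,2.6],"twist":[0,0,0],"jaw":0.165},{"delta_pos":[-0.2,0,3.4],"twist":[0,0,0],"jaw":0.165},{"delta_pos":[-0.3,0,4.3],"twist":[0,0,0],"jaw":0.165},{"delta_pos":[-0.4,0,5.2],"twist":[0,0,0],"jaw":0.165},{"delta_pos":[-0.5,0,6.1],"twist":[0,0,0],"jaw":0.165},{"delta_pos":[-0.6,0,7],"twist":[0,0,0],"jaw":0.165},{"delta_pos":[-0.7,0,7.8],"twist":[0,0,0],"jaw":0.165}]'
python3 w.py 423.2 299.7 6
python3 - <<'E'
from h import *
cap('wrist','wrist6.png')
E
```

```text
time_s: 8.88
eef_pos: [420.5, 66.3, 6.3]
ee_rot: [-0.705, 0.705, -0.059, 0.059]
force: [-0.0, 0.3, -0.1]
grip_width: 0.164
pos [420.5  66.3   6.3] yaw 80.4 t 8.8833 q [-0.12  0.45  2.01  0.    0.68  0.05] F [-0.   0.3 -0.1] g 0.1644750902082412
delta cm [-3.61  0.03 23.06] twist [-0.     0.008  0.   ]
```

View pics/wrist6.png

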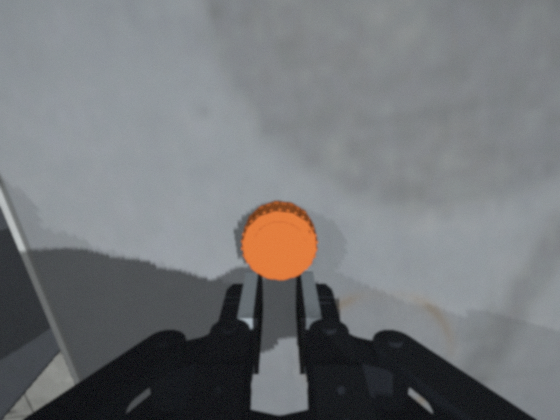

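Cap 1 is cradled at (280,243). Continuing.

```bash
python3 -m handwheel '[{"delta_pos":[-0.1,0,0.8],"twist":[0,0,0],"jaw":0.165},{"delta_pos":[-0.2,0,1.6],"twist":[0,0,0],"jaw":0.165},{"delta_pos":[-0.3,0,2.4],"twist":[0,0,0],"jaw":0.165},{"delta_pos":[-0.5,0,3.3],"twist":[0,0,0],"jaw":0.165},{"delta_pos":[-0.6,0,4.2],"twist":[0,0,0],"jaw":0.165},{"delta_pos":[-0.8,0,5.1],"twist":[0,0,0],"jaw":0.165},{"delta_pos":[-1,0,6],"twist":[0,0,0],"jaw":0.165},{"delta_pos":[-1.1,0,6.9],"twist":[0,0,0],"jaw":0.165},{"delta_pos":[-1.3,0,7.7],"twist":[0,0,0],"jaw":0.165},{"delta_pos":[-1.4,0,8.5],"twist":[0,0,0],"jaw":0.165}]'
python3 w.py 423.2 299.7 6
```

```text
time_s: 9.77
eef_pos: [420.7, 152.4, 6.3]
ee_rot: [-0.705, 0.705, -0.059, 0.059]
force: [0.3, -0.3, 0.3]
grip_width: 0.166
pos [420.7 152.4   6.3] yaw 80.4 t 9.7667 q [ 0.08  0.48  1.95 -0.    0.7   0.25] F [ 0.3 -0.3  0.3] g 0.1662632497008911
delta cm [-2.2   0.03 14.57] twist [ 0.     0.008 -0.   ]
```

```bash
python3 -m handwheel '[{"delta_pos":[-0.1,0,0.8],"twist":[0,0,0],"jaw":0.165},{"delta_pos":[-0.2,0,1.6],"twist":[0,0,0],"jaw":0.165},{"delta_pos":[-0.3,0,2.4],"twist":[0,0,0],"jaw":0.165},{"delta_pos":[-0.5,0,3.2],"twist":[0,0,0],"jaw":0.165},{"delta_pos":[-0.6,0,4],"twist":[0,0,0],"jaw":0.165},{"delta_pos":[-0.8,0,4.8],"twist":[0,0,0],"jaw":0.165},{"delta_pos":[-0.9,0,5.5],"twist":[0,0,0],"jaw":0.165},{"delta_pos":[-1.1,0,6.2],"twist":[0,0,0],"jaw":0.165},{"delta_pos":[-1.2,0,6.9],"twist":[0,0,0],"jaw":0.165},{"delta_pos":[-1.3,0,7.6],"twist":[0,0,0],"jaw":0.165}]'
python3 w.py 423.2 299.7 6
python3 - <<'E'
from h import *
cap('wrist','wrist7.png')
E
```

```text
time_s: 10.6
eef_pos: [420.6, 229.2, 6.3]
ee_rot: [-0.705, 0.705, -0.059, 0.059]
force: [0.5, -0.4, 0.4]
grip_width: 0.165
pos [420.6 229.2   6.3] yaw 80.4 t 10.6 q [ 0.25  0.53  1.86 -0.    0.75  0.42] F [ 0.5 -0.4  0.4] g 0.16504939989351947
delta cm [-0.92  0.03  6.99] twist [ 0.     0.008 -0.   ]
```

View pics/wrist7.png

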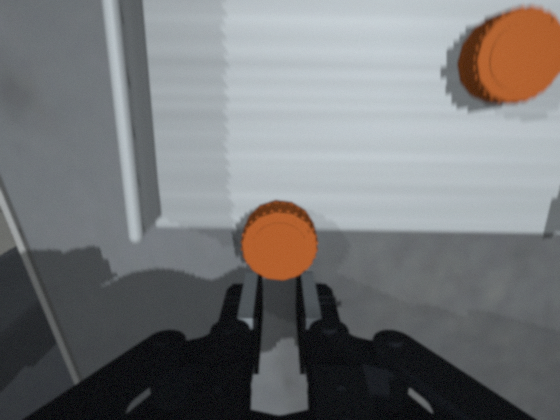

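Cap 1 is at the lip at (280,240). The left wall at about px 140 is clear, and cap 0 is far right at (515,55). Pushing in.

```bash
python3 -m handwheel '[{"delta_pos":[-0.1,0,0.7],"twist":[0,0,0],"jaw":0.165},{"delta_pos":[-0.2,0,1.5],"twist":[0,0,0],"jaw":0.165},{"delta_pos":[-0.3,0,2.3],"twist":[0,0,0],"jaw":0.165},{"delta_pos":[-0.4,0,3.1],"twist":[0,0,0],"jaw":0.165},{"delta_pos":[-0.5,0,4],"twist":[0,0,0],"jaw":0.165},{"delta_pos":[-0.6,0,4.8],"twist":[0,0,0],"jaw":0.165},{"delta_pos":[-0.7,0,5.6],"twist":[0,0,0],"jaw":0.165},{"delta_pos":[-0.8,0,6.2],"twist":[0,0,0],"jaw":0.165},{"delta_pos":[-0.8,0,6.6],"twist":[0,0,0],"jaw":0.165},{"delta_pos":[-0.8,0,6.8],"twist":[0,0,0],"jaw":0.165}]'
python3 w.py 437 -164 60
python3 - <<'E'
from h import *
cap('wrist','wrist8.png')
E
```

```text
time_s: 11.48
eef_pos: [424.1, 297.5, 6.3]
ee_rot: [-0.705, 0.705, -0.059, 0.059]
force: [-0.0, 0.6, 0.6]
grip_width: 0.161
pos [424.1 297.5   6.3] yaw 80.5 t 11.4833 q [ 0.39  0.59  1.74 -0.    0.8   0.55] F [-0.   0.6  0.6] g 0.16085820882066942
delta cm [  8.93  -5.37 -45.3 ] twist [0.    0.008 0.   ]
```

View pics/wrist8.png

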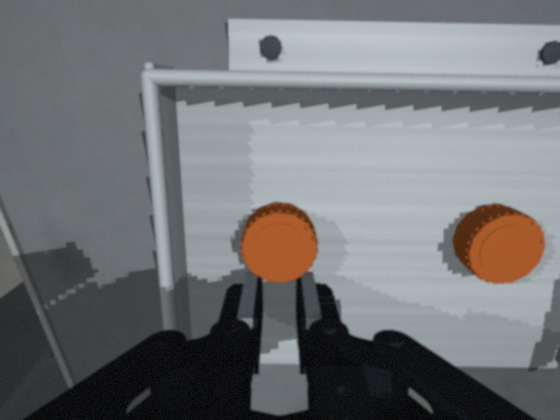

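Cap 1 is in at (280,243) and cap 0 is undisturbed at (500,243). Going back behind cap 2.

```bash
python3 -m handwheel '[{"delta_pos":[0,0,-0.8],"twist":[0,0,0],"jaw":0.165},{"delta_pos":[0,-0.5,-2],"twist":[0,0,0],"jaw":0.165},{"delta_pos":[0.2,-2.5,-3.5],"twist":[0,0,0],"jaw":0.165},{"delta_pos":[0.6,-4.5,-6],"twist":[0,0,0],"jaw":0.165},{"delta_pos":[1.2,-5.8,-9],"twist":[0,0,0],"jaw":0.165},{"delta_pos":[1.9,-6,-12.5],"twist":[0,0,0],"jaw":0.165},{"delta_pos":[2.6,-6,-16],"twist":[0,0,0],"jaw":0.165},{"delta_pos":[3.4,-6,-19.5],"twist":[0,0,0],"jaw":0.165},{"delta_pos":[4.2,-6,-23],"twist":[0,0,0],"jaw":0.165},{"delta_pos":[5,-6,-26.5],"twist":[0,0,0],"jaw":0.165}]'
python3 w.py 437 -164 60
```

```text
time_s: 12.37
eef_pos: [428.3, 24.8, 66.7]
ee_rot: [-0.705, 0.705, -0.059, 0.059]
force: [0.6, 0.0, -0.3]
grip_width: 0.173
pos [428.3  24.8  66.7] yaw 80.4 t 12.3667 q [-0.22  0.33  1.97 -0.    0.84 -0.05] F [ 0.6  0.  -0.3] g 0.17269372317894577
delta cm [  4.01   0.67 -18.47] twist [0.    0.007 0.   ]
```

```bash
python3 -m handwheel '[{"delta_pos":[0.6,0,-3],"twist":[0,0,0],"jaw":0.165},{"delta_pos":[1.2,0,-6],"twist":[0,0,0],"jaw":0.165},{"delta_pos":[1.9,0,-9],"twist":[0,0,0],"jaw":0.165},{"delta_pos":[2.6,0,-12],"twist":[0,0,0],"jaw":0.165},{"delta_pos":[3.2,0,-14.8],"twist":[0,0,0],"jaw":0.165},{"delta_pos":[3.7,0.3,-17],"twist":[0,0,0],"jaw":0.165},{"delta_pos":[3.9,0.7,-18.3],"twist":[0,0,0],"jaw":0.165},{"delta_pos":[3.9,1,-18.7],"twist":[0,0,0],"jaw":0.165},{"delta_pos":[3.9,1,-18.7],"twist":[0,0,0],"jaw":0.165},{"delta_pos":[3.9,1,-18.7],"twist":[0,0,0],"jaw":0.165}]'
python3 w.py 437 -164 6
python3 - <<'E'
from h import *
cap('wrist','wrist9.png')
E
```

```text
time_s: 13.2
eef_pos: [436.1, -162.6, 56.1]
ee_rot: [0.705, -0.704, 0.059, -0.059]
force: [0.6, -0.1, 0.5]
grip_width: 0.17
pos [ 436.1 -162.6   56.1] yaw 80.4 t 13.2 q [-0.61  0.42  1.87  0.    0.85 -0.44] F [ 0.6 -0.1  0.5] g 0.17015394985701907
delta cm [ 0.12  5.01 -0.12] twist [-0.001  0.008 -0.001]
```

View pics/wrist9.png

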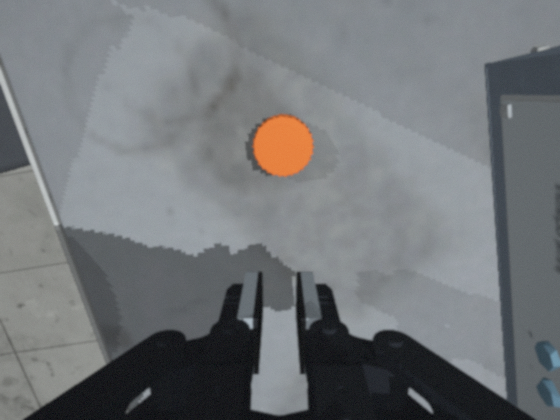

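Cap 2 is dead ahead at (283,146), about 1 mm to the right. Descending and starting the approach.

```bash
python3 -m handwheel '[{"delta_pos":[0.1,0.6,0],"twist":[0,0,0],"jaw":0.165},{"delta_pos":[0.1,1.6,0],"twist":[0,0,0],"jaw":0.165},{"delta_pos":[0.1,2.6,0],"twist":[0,0,0],"jaw":0.165},{"delta_pos":[0.1,3.5,0],"twist":[0,0,0],"jaw":0.165},{"delta_pos":[0.1,4.2,0],"twist":[0,0,0],"jaw":0.165},{"delta_pos":[0.1,4.7,0.1],"twist":[0,0,0],"jaw":0.165},{"delta_pos":[0.1,5,0.4],"twist":[0,0,0],"jaw":0.165},{"delta_pos":[0.1,5,1],"twist":[0,0,0],"jaw":0.165},{"delta_pos":[0.1,5,1.6],"twist":[0,0,0],"jaw":0.165},{"delta_pos":[0.1,5,2.1],"twist":[0,0,0],"jaw":0.165}]'
python3 w.py 466.6 286.6 6
```

```text
time_s: 14.08
eef_pos: [441.4, -142.3, 6.6]
ee_rot: [-0.705, 0.705, -0.059, 0.059]
force: [0.1, 0.8, 0.6]
grip_width: 0.164
pos [ 441.4 -142.3    6.6] yaw 80.4 t 14.0833 q [-0.57  0.51  1.91  0.    0.73 -0.4 ] F [0.1 0.8 0.6] g 0.1638564087936635
delta cm [-4.63  0.05 42.71] twist [0.    0.008 0.   ]
```

```bash
python3 -m handwheel '[{"delta_pos":[0,0,0.5],"twist":[0,0,0],"jaw":0.165},{"delta_pos":[0,0,1.1],"twist":[0,0,0],"jaw":0.165},{"delta_pos":[0,0,1.8],"twist":[0,0,0],"jaw":0.165},{"delta_pos":[-0.1,0,2.6],"twist":[0,0,0],"jaw":0.165},{"delta_pos":[-0.2,0,3.4],"twist":[0,0,0],"jaw":0.165},{"delta_pos":[-0.3,0,4.3],"twist":[0,0,0],"jaw":0.165},{"delta_pos":[-0.4,0,5.2],"twist":[0,0,0],"jaw":0.165},{"delta_pos":[-0.5,0,6.1],"twist":[0,0,0],"jaw":0.165},{"delta_pos":[-0.6,0,7],"twist":[0,0,0],"jaw":0.165},{"delta_pos":[-0.7,0,7.9],"twist":[0,0,0],"jaw":0.165}]'
python3 w.py 466.6 286.6 6
python3 - <<'E'
from h import *
cap('wrist','wrist10.png')
E
```

```text
time_s: 14.92
eef_pos: [447.4, -63.0, 6.3]
ee_rot: [-0.705, 0.705, -0.059, 0.059]
force: [-0.5, -0.0, 0.6]
grip_width: 0.165
pos [447.4 -63.    6.3] yaw 80.4 t 14.9167 q [-0.4   0.49  1.94 -0.    0.71 -0.23] F [-0.5 -0.   0.6] g 0.1649037831079422
delta cm [-3.910e+00  3.000e-02  3.479e+01] twist [ 0.     0.008 -0.   ]
```

View pics/wrist10.png

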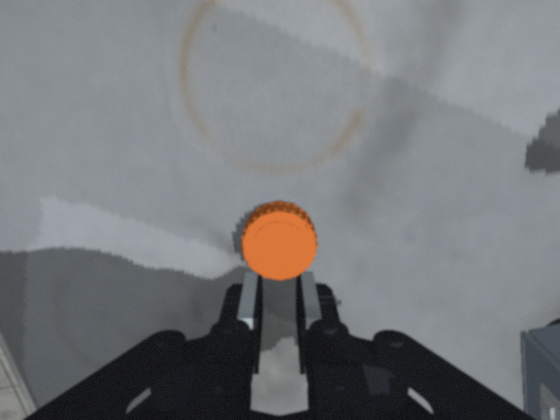

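Cap 2 is cradled at (280,242). Pushing on.

```bash
python3 -m handwheel '[{"delta_pos":[-0.1,0,0.9],"twist":[0,0,0],"jaw":0.165},{"delta_pos":[-0.2,0,1.8],"twist":[0,0,0],"jaw":0.165},{"delta_pos":[-0.3,0,2.7],"twist":[0,0,0],"jaw":0.165},{"delta_pos":[-0.4,0,3.6],"twist":[0,0,0],"jaw":0.165},{"delta_pos":[-0.5,0,4.5],"twist":[0,0,0],"jaw":0.165},{"delta_pos":[-0.6,0,5.4],"twist":[0,0,0],"jaw":0.165},{"delta_pos":[-0.8,0,6.3],"twist":[0,0,0],"jaw":0.165},{"delta_pos":[-0.9,0,7.2],"twist":[0,0,0],"jaw":0.165},{"delta_pos":[-1,0,8.1],"twist":[0,0,0],"jaw":0.165},{"delta_pos":[-1.1,0,9],"twist":[0,0,0],"jaw":0.165}]'
python3 w.py 466.6 286.6 6
```

```text
time_s: 15.8
eef_pos: [451.5, 27.5, 6.3]
ee_rot: [-0.705, 0.705, -0.059, 0.059]
force: [-0.5, 0.1, 0.3]
grip_width: 0.17
pos [451.5  27.5   6.3] yaw 80.4 t 15.8 q [-0.2   0.49  1.94 -0.    0.71 -0.03] F [-0.5  0.1  0.3] g 0.1697957375984521
delta cm [-2.82  0.03 25.8 ] twist [0.    0.008 0.   ]
```

```bash
python3 -m handwheel '[{"delta_pos":[-0.1,0,0.9],"twist":[0,0,0],"jaw":0.165},{"delta_pos":[-0.2,0,1.8],"twist":[0,0,0],"jaw":0.165},{"delta_pos":[-0.3,0,2.7],"twist":[0,0,0],"jaw":0.165},{"delta_pos":[-0.4,0,3.6],"twist":[0,0,0],"jaw":0.165},{"delta_pos":[-0.5,0,4.5],"twist":[0,0,0],"jaw":0.165},{"delta_pos":[-0.6,0,5.4],"twist":[0,0,0],"jaw":0.165},{"delta_pos":[-0.8,0,6.3],"twist":[0,0,0],"jaw":0.165},{"delta_pos":[-0.9,0,7.2],"twist":[0,0,0],"jaw":0.165},{"delta_pos":[-1,0,8.1],"twist":[0,0,0],"jaw":0.165},{"delta_pos":[-1.1,0,9],"twist":[0,0,0],"jaw":0.165}]'
python3 w.py 466.6 286.6 6
```

```text
time_s: 16.63
eef_pos: [455.7, 118.1, 6.3]
ee_rot: [-0.705, 0.705, -0.059, 0.059]
force: [-0.6, -0.4, 0.1]
grip_width: 0.164
pos [455.7 118.1   6.3] yaw 80.4 t 16.6333 q [ 0.    0.52  1.89 -0.    0.74  0.17] F [-0.6 -0.4  0.1] g 0.1640584516879549
delta cm [-1.72  0.03 16.8 ] twist [ 0.     0.008 -0.   ]
```

```bash
python3 -m handwheel '[{"delta_pos":[-0.1,0,0.9],"twist":[0,0,0],"jaw":0.165},{"delta_pos":[-0.2,0,1.8],"twist":[0,0,0],"jaw":0.165},{"delta_pos":[-0.3,0,2.7],"twist":[0,0,0],"jaw":0.165},{"delta_pos":[-0.4,0,3.6],"twist":[0,0,0],"jaw":0.165},{"delta_pos":[-0.5,0,4.5],"twist":[0,0,0],"jaw":0.165},{"delta_pos":[-0.6,0,5.4],"twist":[0,0,0],"jaw":0.165},{"delta_pos":[-0.7,0,6.3],"twist":[0,0,0],"jaw":0.165},{"delta_pos":[-0.8,0,7.2],"twist":[0,0,0],"jaw":0.165},{"delta_pos":[-0.9,0,8],"twist":[0,0,0],"jaw":0.165},{"delta_pos":[-1,0,8.8],"twist":[0,0,0],"jaw":0.165}]'
python3 w.py 466.6 286.6 6
python3 - <<'E'
from h import *
cap('wrist','wrist11.png')
E
```

```text
time_s: 17.47
eef_pos: [460.4, 206.5, 6.3]
ee_rot: [-0.705, 0.705, -0.059, 0.059]
force: [0.2, 0.3, -0.8]
grip_width: 0.162
pos [460.4 206.5   6.3] yaw 80.4 t 17.4667 q [ 0.19  0.57  1.78 -0.    0.79  0.36] F [ 0.2  0.3 -0.8] g 0.16238632447226534
delta cm [-0.72  0.03  8.  ] twist [ 0.     0.008 -0.   ]
```

View pics/wrist11.png

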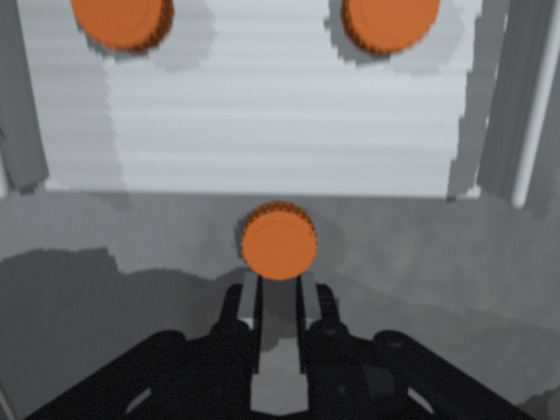

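Cap 2 at (280,242) is aimed at the gap between the caps in the pan at (123,10) and (390,15). Moving in with a slight shift left.

```bash
python3 -m handwheel '[{"delta_pos":[-0.1,0,0.8],"twist":[0,0,0],"jaw":0.165},{"delta_pos":[-0.2,0,1.6],"twist":[0,0,0],"jaw":0.165},{"delta_pos":[-0.4,0,2.4],"twist":[0,0,0],"jaw":0.165},{"delta_pos":[-0.5,0,3.2],"twist":[0,0,0],"jaw":0.165},{"delta_pos":[-0.7,0,4.1],"twist":[0,0,0],"jaw":0.165},{"delta_pos":[-0.8,0,5],"twist":[0,0,0],"jaw":0.165},{"delta_pos":[-0.8,0,5.8],"twist":[0,0,0],"jaw":0.165},{"delta_pos":[-0.8,0,6.4],"twist":[0,0,0],"jaw":0.165},{"delta_pos":[-0.8,0,6.9],"twist":[0,0,0],"jaw":0.165},{"delta_pos":[-0.8,0,7.2],"twist":[0,0,0],"jaw":0.165}]'
python3 - <<'E'
from h import *
cap('wrist','wrist12.png')
E
```

```text
time_s: 18.35
eef_pos: [464.6, 278.6, 6.2]
ee_rot: [0.705, -0.705, 0.059, -0.059]
force: [-0.4, 0.1, 0.4]
grip_width: 0.166
```

View pics/wrist12.png

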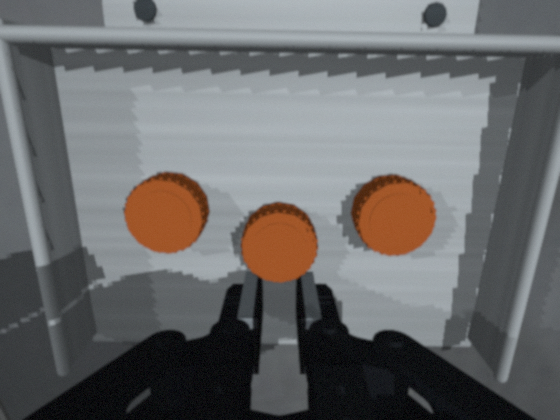

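All three caps are in the pan: (166,212), (280,242) and (394,215). Backing off and lifting clear.

```bash
python3 -m handwheel '[{"delta_pos":[0,0,-0.8],"twist":[0,0,0],"jaw":0.165},{"delta_pos":[0,-0.5,-2],"twist":[0,0,0],"jaw":0.165},{"delta_pos":[0,-2.5,-3.5],"twist":[0,0,0],"jaw":0.165},{"delta_pos":[0,-5,-6],"twist":[0,0,0],"jaw":0.165},{"delta_pos":[-0.5,-8,-9],"twist":[0,0,0],"jaw":0.165},{"delta_pos":[-1,-11,-12],"twist":[0,0,0],"jaw":0.165},{"delta_pos":[-1.5,-14,-14.5],"twist":[0,0,0],"jaw":0.165},{"delta_pos":[-2,-16,-16],"twist":[0,0,0],"jaw":0.165},{"delta_pos":[-2,-17,-16.5],"twist":[0,0,0],"jaw":0.165},{"delta_pos":[-2,-17,-16.5],"twist":[0,0,0],"jaw":0.165}]'
python3 - <<'E'
from h import *
D=[cap('scene','scene12.png'),cap('side','side12.png')]
a=np.radians(79.6);c,s=np.cos(a),np.sin(a);P=np.array([471.3,312.2])
for L in find(D,2):
    for x,cc,n in L:
        e=x-P; print(x.round(1),'pan',(e@[c,s]).round(1),(e@[-s,c]).round(1),n)
for n,d in zip(['scene','side'],D):
    o=dict(np.load('/tmp/%s0.npz'%n)); df=cv2.absdiff(o['frame'],d['frame']).max(2); cv2.imwrite('pics/diff_%s.png'%n,(df>45).astype(np.uint8)*255)
f=[d['frame'][:,:,::-1] for d in D]
cv2.imwrite('pics/fin.png',cv2.resize(np.hstack(f),(800,300)))
E
```

```text
time_s: 19.23
eef_pos: [417.6, 116.7, 178.6]
ee_rot: [0.705, -0.705, 0.058, -0.062]
force: [0.7, -0.2, 0.0]
grip_width: 0.161
[512.7 304.6] pan 0.0 -42.1 62
[467.1 300.8] pan -12.0 2.1 62
[426.9 319.6] pan -0.8 45.0 69
[513.3 306.9] pan 2.4 -42.3 150
[468.3 303.9] pan -8.7 1.4 144
[427.6 322.7] pan 2.4 44.9 157
```

View pics/scene12.png

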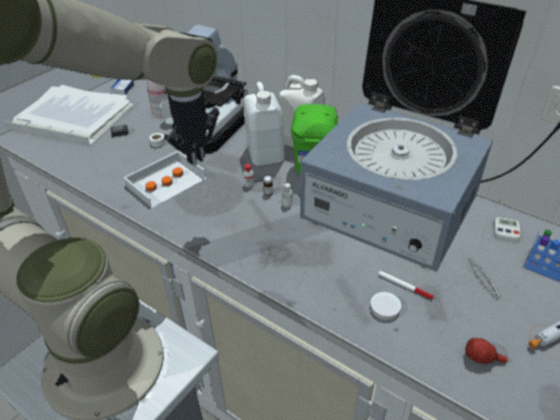

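View pics/side12.png

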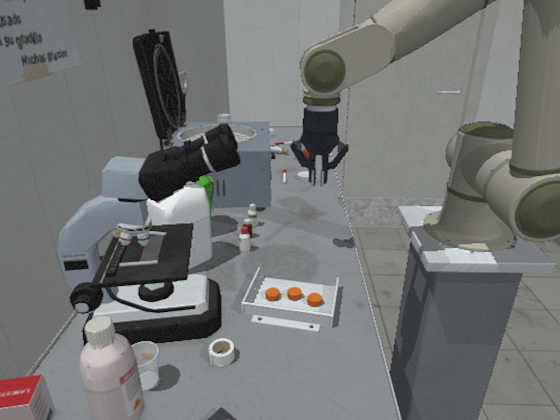

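View pics/diff_side.png

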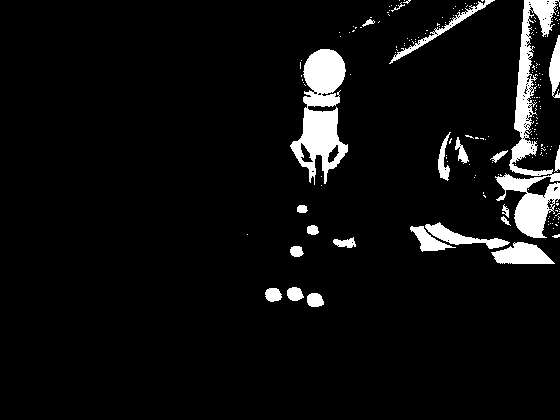

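The side view shows the three caps lying flat in the pan at (273,295), (294,294) and (314,299). The before/after difference shows only the caps, the arm and its shadow. The bottles, dish and marker have not changed. Handing in.

```bash
python3 -c "
from rig import ctrl; print(ctrl.finish_job())"
```

```text
the job is handed in; nothing more can be done
None
```

All three orange caps are lying flat in the pan, and I handed the job in at about 19 s. I pushed them one at a time with the ends of the nearly shut fingertips, which stayed about 6 mm over the worktop. Then I backed off and lifted the arm to about 180 mm.

- **Cap positions:** in the pan's own frame the centres measure about (1, −42), (−10, 2) and (1, 45) mm. With a 15 mm radius, each cap is at least 30 mm past the front edge at x = −60.
- **Forces:** the readings at the end of each call stayed under about 2 N.
- **Bystanders:** the side camera's before/after difference shows only the caps, the arm and its shadow. In the final scene view the bottles, petri dish and marker look unmoved.
- **Disagreement:** the two cameras differ by 2–3 mm on the cap positions, about what the calibration allows and far inside the margins.

The caps were cupped against the front edges of both fingertips, with the jaws held about 14 mm apart. That is too narrow for a 30 mm cap to enter, so nothing was pinched.

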